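# Line up the glue sticks by height

### The job

Tidy the craft table: stand the four glue sticks upright in the middle of the four cork pads on the white wooden ledge, one to a pad, in order of height, with the tallest next to the bookend and the shortest at the far end. Leave the white glue bottle standing where it is.

Things in the scene. Friction and masses are not known exactly. Their poses are not given: they have to be found in the camera images.
- stick_a: The shortest of four capped glue sticks, a plain round cylinder standing upright, 70 mm tall and 22 mm in diameter all the way up (grey foot, teal sleeve, white cap on all four). Origin: centre of its underside, z axis up its length. Starts loose on the table, at most 60 g, free space around it.
- stick_b: The second shortest of four capped glue sticks, a plain round cylinder standing upright, 88 mm tall and 26 mm in diameter all the way up (grey foot, teal sleeve, white cap on all four). Origin: centre of its underside, z axis up its length. Starts loose on the table, at most 60 g, free space around it.
- stick_c: The second tallest of four capped glue sticks, a plain round cylinder standing upright, 106 mm tall and 30 mm in diameter all the way up (grey foot, teal sleeve, white cap on all four). Origin: centre of its underside, z axis up its length. Starts loose on the table, at most 60 g, free space around it.
- stick_d: The tallest of four capped glue sticks, a plain round cylinder standing upright, 124 mm tall and 34 mm in diameter all the way up (grey foot, teal sleeve, white cap on all four). Origin: centre of its underside, z axis up its length. Starts loose on the table, at most 60 g, free space around it.
- pad_1: Round brown cork pad, 46 mm in diameter and 3 mm thick, the outer pad at the ledge's +y end, 59 mm from the middle of the end piece beyond it. One of four identical pads in a straight row, 78 mm from centre to centre, glued along the middle of a fixed, level white-painted wooden ledge 90 mm wide, 390 mm long and 18 mm high. Origin: centre of the pad's underside; its top face is 3 mm above that, 21 mm above the table. Its y axis runs along the row.
- pad_2: Round brown cork pad, 46 mm in diameter and 3 mm thick, next after pad_1. One of four identical pads in a straight row, 78 mm from centre to centre, glued along the middle of a fixed, level white-painted wooden ledge 90 mm wide, 390 mm long and 18 mm high. Origin: centre of the pad's underside; its top face is 3 mm above that, 21 mm above the table. Its y axis runs along the row.
- pad_3: Round brown cork pad, 46 mm in diameter and 3 mm thick, next after pad_2. One of four identical pads in a straight row, 78 mm from centre to centre, glued along the middle of a fixed, level white-painted wooden ledge 90 mm wide, 390 mm long and 18 mm high. Origin: centre of the pad's underside; its top face is 3 mm above that, 21 mm above the table. Its y axis runs along the row.
- pad_4: Round brown cork pad, 46 mm in diameter and 3 mm thick, the outer pad at the ledge's -y end, 59 mm from the middle of the end piece beyond it. One of four identical pads in a straight row, 78 mm from centre to centre, glued along the middle of a fixed, level white-painted wooden ledge 90 mm wide, 390 mm long and 18 mm high. Origin: centre of the pad's underside; its top face is 3 mm above that, 21 mm above the table. Its y axis runs along the row.
- bookend: Fixed upright wooden block (bookend), 80 mm across the ledge, 22 mm along it and 62 mm high, standing on one end of the ledge beyond the outer pad; its top is 80 mm above the table. It may be at either end, beyond pad_1 or beyond pad_4; the other end carries only a flat 6 mm strip. Origin: centre of its underside.
- glue_bottle: White squeeze glue bottle with a yellow label and orange nozzle, 60 mm in diameter and 164 mm tall, standing loose (about 250 g) on the table beyond the glue sticks. Not part of the job. Origin: centre of its underside, z axis up.
Not all that is in view belongs to the job. Leave any green look-alike of the stick_d alone. Leave any red look-alike of the stick_b alone.

How it is judged:
By the outcome, as a careful person would: the job done as asked, in the order asked, and still so for the second after the job is handed in, with the robot touching nothing.
It also fails if it takes over 125 s, if anything falls off the work surface, if the arm or the gripper's body presses on something with over 40 N, if the wrist force passes 120 N, or if a joint passes its speed limit or range.

### The arm

A 7-joint arm with a two-finger parallel gripper is mounted at the origin on the work surface. World frame = base frame: x ahead of the robot, y to its left, z up, the work surface at z = 0. Lengths are in m, angles in degrees, forces in N, time in s.
With the tool pointing down it reaches from about 0.425 to 0.825 m from the base axis. Payload 3.6 kg.
Tool frame: the origin (TCP) lies on the mounting face of the last link; the fingertips stand 186 mm ahead of it and the grasp point (between the pads) lies 167 mm ahead of it (ctrl.finger_overhang is the z of the fingertips in the tool frame, in m); z points along the fingers, x is the direction in which the jaws open and shut, and the axes are right-handed (so a half turn about z gives the same grasp; the last joint's range is limited). The gripper opens to 93 mm and grips with 3 to 60 N. Pads are 15 mm wide; open, the fingers measure 128 mm over their backs; the gripper's body (75 mm by 188 mm) begins 65 mm behind the grasp point.
Start: joints at [70.388, 35.231, -0.722, 81.555, 0.464, 63.22, -2.315], TCP at [0.202, -0.618, 0.405] pointing down, gripper open.
Joint ranges: [-178.69, 178.69], [-17.37, 117.87], [-77.05, 75.6], [15.02, 138.74], [-78.02, 258.01], [0.78, 113.62], [-162.83, 162.83]. Speed limits (degrees/s): [159.86, 159.86, 180, 180, 180, 180, 180].

### API

Orientations are given as a 3x3 rotation matrix whose columns are the frame's x, y, z axes.
In Python, from rig import readout, cams, sign_off, finder, ctrl gives the robot as it stands.
- The arm moves only by the shell command python3 -m creep 'ROWS' [FORCE]. ROWS is JSON, a list of rows, each a list of 7 numbers: the shift along the tool's x, y, z in m, then the turn, a rotation vector about the tool's x, y, z in rad, then the closure, from 0 (fully open) to 1 (shut). A call has 1 to 20 rows; each row shifts and turns the commanded pose from where the row before left it, along the tool's axes as they then stand; what a row does not reach is not made up. A row lasts 1/8 s, in which the tool goes at most 62.5 mm and 10.7 degrees, less where a joint would pass 70% of its speed; a pose out of reach is approached as far as the arm can. A call is refused whole if a number of a shift passes 0.0625 or a number of a turn 0.188, either way. A call with a gripper value outside its range is refused whole. The fingers move at their own pace and stop on an object; FORCE is the grip in N (left out, the last holds). Time passes only in rows, so rows that do not move let the fingers close. It gives the time, the measured TCP pose, the force and the opening at its end, in the units of the state.
- readout.get_state(): the state, without advancing time (a new reading comes with each control period).
- cams.capture(name): name is "scene" or "top" or "wrist"; returns (picture, depth): 480x640x3 uint8, red, green, blue; 480x640 float32, m along the optical axis (not along the pixel's ray), 0 where there is no reading.
- cams.get_calibration(name): a dict with "fx", "fy", "cx", "cy" (pixels), "view" (4x4, takes a point from world to camera coordinates); the wrist camera has in their place "hand_eye" (4x4, takes a point from camera to tool coordinates, whose origin is the TCP and whose axes are the tool frame's). Camera axes: x right, y up, looking along -z (the intrinsics and any distortion apply to the point x, -y, -z); pixel columns grow to the right and rows downward; lengths in m; the calibration is good to about 2 mm. The wrist camera is an equidistant fisheye: a pixel r from the principal point sees the ray r / f radians off the axis. A picture is of the moment at which its call begins: read the wrist's pose just before it. get_calibration takes no time and is no camera call.
- sign_off(): hands the job in, once; it reports no verdict.
Trained networks look in the newest picture that a camera, given by its name, has taken for a name from the list of things; names that differ only in an ending like _2 or _b are one class to them, and where a whole thing is asked for, a point or a joint stands for the part that bears it (a point fixed in the world has none). Each returns a list of dicts, best first, with "p" (0 to 1); they miss things now and then, are a little off and sometimes report something else, mostly with a low value. They report only what shows in the picture. A call takes as long as a camera call. They do not tell look-alikes from the thing itself.
- finder.trace(label, camera): "pixels" (480x640 bool, what is visible of it) and "box" ([left, top, width, height] in pixels, round what is visible of it).
- finder.mark_of(label, camera): "centre" ([column, row] in pixels: a listed point, or the origin of a listed thing).
The state is a dict: "time_s": time; "qpos": joint angles; "dq": joint speeds; "joint_torque": joint torques, N m; "ee_pos": TCP position; "orientation": TCP orientation; "wrist_force": force on the tool from outside, world axes, zero at the start; "wrist_torque": the same for the moment, N m; "finger_gap": finger opening in m.
Only numpy, scipy, OpenCV 4.12 (cv2) and the standard library are available. Lean on these libraries where they do the work, as an engineer would, in place of code of your own. Each camera call takes 0.05 s, during which the arm holds its last target. There are 200 camera calls.

## Working session

There is one attempt and no reset: what is moved stays moved. The work goes in short steps, Python scripts to look and compute and a shell command to move; the robot and the scene stay as the last step left them, time stands still between calls to the robot, and variables do not carry over. Pictures are saved under pics/ and viewed, about 12 in all and at most 16, crops included, and the job is handed in when it is done.

```bash
mkdir -p pics; ls; python3 - <<'E'
from rig import readout,cams,finder,ctrl
import cv2,numpy as np
s=readout.get_state();print(s)
for n in("scene","top"):
    p,d=cams.capture(n);cv2.imwrite(f"pics/{n}0.png",p[:,:,::-1]);np.savez(f"{n}0.npz",p=p,d=d);print(n,cams.get_calibration(n))
print(cams.get_calibration("wrist"))
print(ctrl.finger_overhang)
E
```

```text
pics
{'time_s': 0.0, 'qpos': array([70.38854231, 35.29007876, -0.72163964, 81.64171795,  0.46301831,
       63.2203234 , -2.31649354]), 'dq': array([ 0.04110527,  0.13060862,  0.06789362,  0.0306529 , -0.01436429,
       -0.01221128,  0.0852719 ]), 'joint_torque': array([-2.07628009e-04, -4.58936548e+01,  2.08834237e-01, -1.65743351e+01,
       -6.11498393e-02,  2.04687071e-02,  2.21700629e-04]), 'ee_pos': array([ 0.20177333, -0.61755069,  0.40356895]), 'orientation': array([[ 3.10570929e-01, -9.50549836e-01, -8.41368204e-04],
       [-9.50546639e-01, -3.10572066e-01,  2.46551287e-03],
       [-2.60489831e-03,  3.40430971e-05, -9.99996607e-01]]), 'wrist_force': array([-0.14888862,  0.08542723, -0.100312  ]), 'wrist_torque': array([-0.03362327,  0.01815036,  0.00944299]), 'finger_gap': 0.09274386791603072}
scene {'fx': 522.168610161818, 'fy': 522.168610161818, 'cx': 318.4433838746907, 'cy': 240.98659049761835, 'view': array([[-0.79023026,  0.61279189, -0.0047148 ,  0.44855908],
       [-0.44099473, -0.56331208,  0.69871535,  0.25288274],
       [ 0.4255112 ,  0.55422522,  0.71538425, 
[... 200 characters left out ...]
09861043, -0.99512104, -0.00317729, -0.01350364],
       [ 0.97372461,  0.09583058,  0.20658384, -0.58990152],
       [-0.20527144, -0.02346512,  0.97842374, -1.06117794],
       [ 0.        ,  0.        ,  0.        ,  1.        ]])}
{'fx': 371.64829954431775, 'fy': 371.64829954431775, 'cx': 321.61135042677034, 'cy': 242.36196690212773, 'hand_eye': array([[ 9.99999660e-01,  5.91495653e-04, -5.75228016e-04,
        -6.44387322e-04],
       [ 4.16420353e-04, -9.63690380e-01, -2.67021868e-01,
        -7.36760879e-02],
       [-7.12283979e-04,  2.67021538e-01, -9.63690298e-01,
         2.05098169e-02],
       [ 0.00000000e+00,  0.00000000e+00,  0.00000000e+00,
         1.00000000e+00]])}
0.1861
```

View pics/scene0.png

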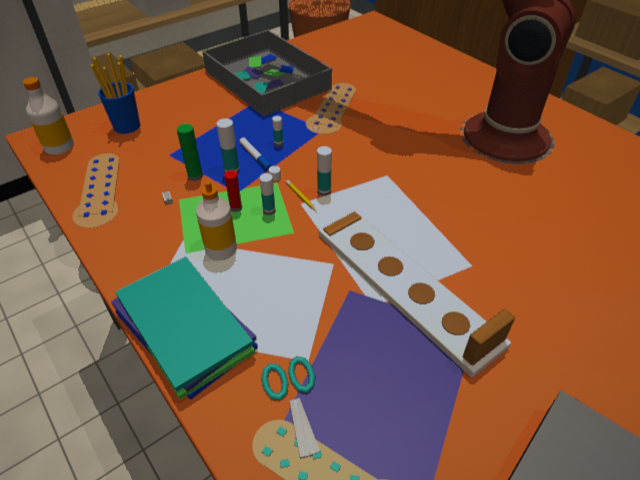

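View pics/top0.png

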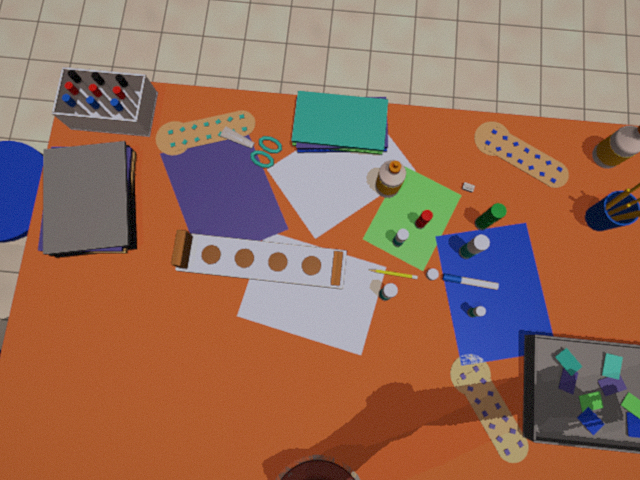

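Scene: white-capped sticks at about (227,145), (278,130), (267,193) and (324,170), a low white round thing at (275,175), and red and green look-alikes at (233,190) and (189,150). Bookend is at the +y end (top picture (181,250)), pads at (212,254), (245,258), (278,262) and (311,266). Next I'll localise by depth.

```bash
cat > h.py <<'E'
import numpy as np,cv2
from rig import cams
def cloud(n,d):
    c=cams.get_calibration(n);v,u=np.mgrid[:480,:640]
    P=np.stack([(u-c['cx'])/c['fx']*d,-(v-c['cy'])/c['fy']*d,-d,np.ones_like(d)],-1)
    W=P@np.linalg.inv(c['view']).T
    W[d<=0]=np.nan
    return W[...,:3]
E
python3 - <<'E'
from h import *
C={}
for n in("scene","top"):
    z=np.load(f"{n}0.npz");W=cloud(n,z['d'].astype(float));C[n]=W
    T=W.reshape(-1,3);m=(T[:,0]>.35)&(T[:,0]<.8)&(abs(T[:,1])<.5)&(abs(T[:,2])<.012)
    A=np.c_[T[m][:,:2],np.ones(m.sum())];print(n,'table plane',np.linalg.lstsq(A,T[m][:,2],rcond=None)[0])
for nm,px,pt in [("475",(478,243),(475,245)),("small blue",(278,130),(478,311)),("green",(0,0),(401,237)),("389",0,(389,291)),("cap",0,(433,274)),("red",0,(425,217)),("grn",0,(492,214)),("bottle",0,(390,178))]:
    W=C["top"];u,v=pt
    w=W[v-25:v+25,u-25:u+25].reshape(-1,3);w=w[w[:,2]>.015]
    # take component near
    c=W[v,u];w=w[np.hypot(*(w[:,:2]-c[:2]).T)<.04]
    zt=np.percentile(w[:,2],95);t=w[w[:,2]>zt-.006]
    (cx,cy),r=cv2.minEnclosingCircle(t[:,:2].astype(np.float32))
    print(nm,'ztop %.4f'%zt,'cen',t[:,:2].mean(0).round(4),'circ',round(cx,4),round(cy,4),'d',round(2*r,4),len(t))
    S=C["scene"].reshape(-1,3);S=S[(np.hypot(S[:,0]-cx,S[:,1]-cy)<.04)&(S[:,2]>.02)]
    if len(S)>30:
        zt=np.percentile(S[:,2],97);t=S[S[:,2]>zt-.006]
        (a,b),r=cv2.minEnclosingCircle(t[:,:2].astype(np.float32));print('   scene ztop %.4f'%zt,'circ',round(a,4),round(b,4),'d',round(2*r,4),len(S))
# pads: brown
for n in C:
    p=np.load(f"{n}0.npz")['p'];hsv=cv2.cvtColor(p,cv2.COLOR_RGB2HSV);W=C[n]
    m=((p[...,0].astype(int)-p[...,2]>35)&(W[...,2]>.010)&(W[...,2]<.032)&(W[...,0]>.4)&(W[...,0]<.7)&(W[...,1]>-.15)&(W[...,1]<.35)).astype(np.uint8)
    k,l,st,ce=cv2.connectedComponentsWithStats(m)
    for i in range(1,k):
        if st[i,4]>80:
            print(n,st[i],W[l==i].mean(0).round(4))
    m=(W[...,2]>.05)&(W[...,2]<.09)&(W[...,1]>.1)&(W[...,1]<.4)&(W[...,0]>.4)&(W[...,0]<.62)
    if m.any(): print('bookend',W[m].mean(0))
E
```

```text
scene table plane [ 0.00050961 -0.00015566  0.00038419]
top table plane [ 0.00052039 -0.00056099  0.00024147]
475 ztop 0.1268 cen [ 0.5858 -0.2885] circ 0.586 -0.2888 d 0.0346 195
   scene ztop 0.1249 circ 0.5882 -0.2911 d 0.0378 756
small blue ztop 0.0726 cen [ 0.4462 -0.3074] circ 0.4463 -0.3073 d 0.022 79
   scene ztop 0.0710 circ 0.4498 -0.3082 d 0.0256 207
green ztop 0.0914 cen [ 0.5947 -0.127 ] circ 0.5944 -0.127 d 0.0264 102
   scene ztop 0.0892 circ 0.5959 -0.1282 d 0.0278 424
389 ztop 0.1095 cen [ 0.4682 -0.1068] circ 0.4686 -0.1064 d 0.0298 137
   scene ztop 0.1072 circ 0.4703 -0.1072 d 0.0313 580
cap ztop 0.0255 cen [ 0.5232 -0.2127] circ 0.5238 -0.2254 d 0.0541 90
   scene ztop 0.0242 circ 0.5236 -0.2116 d 0.0304 67
red ztop 0.0909 cen [ 0.6434 -0.1777] circ 0.6436 -0.1777 d 0.0259 98
   scene ztop 0.0893 circ 0.6458 -0.1792 d 0.0302 421
grn ztop 0.1267 cen [ 0.6583 -0.3226] circ 0.6587 -0.3233 d 0.0347 190
   scene ztop 0.1252 circ 0.6586 -0.3233 d 0.037 793
bottle ztop 0.1497 cen [ 0.7259 -0.0927] circ 0.7272 -0.0926 d 0.0268 121
   scene ztop 0.1496 circ 0.7287 -0.0929 d 0.0273 1978
scene [324 212  37  23 331] [0.5187 0.0107 0.0239]
scene [350 233  24  17 320] [0.5186 0.0689 0.0212]
scene [378 257  25  19 370] [0.5196 0.1467 0.0213]
scene [408 283  27  21 427] [0.5202 0.2245 0.0211]
scene [442 312  28  23 492] [0.5213 0.3023 0.0212]
bookend [0.52806018 0.36308252 0.07417152]
top [202 245  19  19 277] [0.5197 0.3014 0.0209]
top [235 249  19  19 284] [0.5187 0.2234 0.021 ]
top [331 251  12  35 306] [0.5161 0.0087 0.024 ]
top [268 252  19  19 280] [0.5178 0.1456 0.0211]
top [302 256  19  19 287] [0.517  0.0676 0.0211]
bookend [0.51756007 0.35783655 0.07502986]
```

```bash
python3 -m creep '[[-0.0193,-0.0467,0,0,0,0,0],[-0.0193,-0.0467,0,0,0,0,0],[-0.0193,-0.0467,0,0,0,0,0],[-0.0193,-0.0467,0,0,0,0,0],[-0.0193,-0.0467,0,0,0,0,0],[-0.0193,-0.0467,0,0,0,0,0],[-0.0193,-0.0467,0,0,0,0,0],[-0.0193,-0.0467,0,0,0,0,0],[-0.0193,-0.0467,0,0,0,0,0],[-0.0193,-0.0467,0,0,0,0,0],[0,0,0,0,0,0,0],[0,0,0,0,0,0,0]]' 15
```

```text
time_s: 1.6
ee_pos: [0.5853, -0.2899, 0.4041]
orientation: [[0.31, -0.951, -0.002], [-0.951, -0.31, -0.001], [-0.0, 0.002, -1.0]]
wrist_force: [-0.4, 0.8, -0.6]
finger_gap: 0.0928
```

```bash
cat > go.py <<'E'
import sys,numpy as np
from rig import readout
t=np.array(eval(sys.argv[1]));s=readout.get_state();R=s['orientation']
print('t',round(s['time_s'],2),'pos',s['ee_pos'].round(4),'head',np.degrees(np.arctan2(R[1,0],R[0,0])).round(2),'tilt',R[:2,2].round(4),'gap',s['finger_gap'],'F',s['wrist_force'].round(2),'q',s['qpos'].round(0))
print('tool shift',(R.T@(t-s['ee_pos'])).round(4))
E
python3 go.py '[.587,-.2895,.242]'; python3 - <<'E'
from rig import cams
import cv2
p,d=cams.capture("wrist");cv2.imwrite("pics/w1.png",p[:,:,::-1])
E
```

```text
t 1.6 pos [ 0.5853 -0.2899  0.4041] head -71.93 tilt [-0.0021 -0.0006] gap 0.0928478797220439 F [-0.43  0.83 -0.62] q [ 25.  36.  -2.  81.   1.  64. -49.]
tool shift [ 0.0002 -0.0021  0.1621]
```

View pics/w1.png

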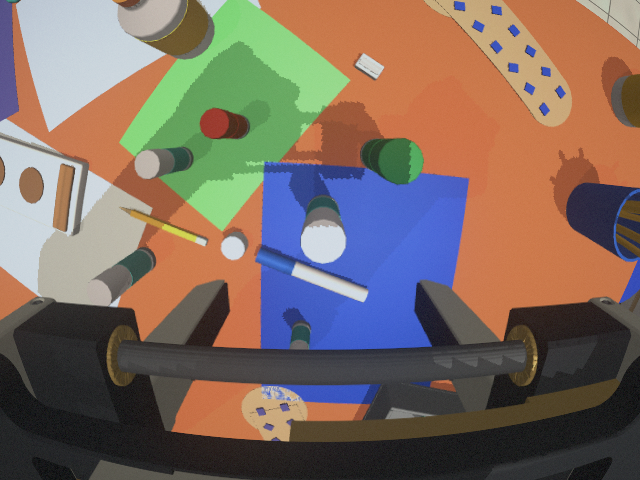

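Wrist view: stick_d (white cap at (322,240)) is centred between the fingers and the green look-alike (392,160) is clear of them. Going down.

```bash
python3 -m creep '[[0,-0.002,0.03,0,0,0,0],[0,0,0.03,0,0,0,0],[0,0,0.03,0,0,0,0],[0,0,0.03,0,0,0,0],[0,0,0.03,0,0,0,0],[0,0,0.012,0,0,0,0],[0,0,0,0,0,0,0],[0,0,0,0,0,0,1],[0,0,0,0,0,0,1],[0,0,0,0,0,0,1],[0,0,0,0,0,0,1],[0,0,0,0,0,0,1],[0,0,0,0,0,0,1]]' 15
```

```text
time_s: 3.28
ee_pos: [0.5877, -0.2887, 0.2427]
orientation: [[0.311, -0.951, -0.0], [-0.951, -0.311, 0.0], [-0.0, 0.0, -1.0]]
wrist_force: [0.7, -0.2, -0.4]
finger_gap: 0.0375
```

```bash
python3 -m creep '[[0,0,0,0,0,0,1],[0,0,0,0,0,0,1],[0,0,0,0,0,0,1],[0,0,-0.04,0,0,0,1],[0,0,-0.04,0,0,0,1],[0,0,-0.04,0,0,0,1],[0,0,-0.04,0,0,0,1],[0,0,0,0,0,-0.1795,1],[0,0,0,0,0,-0.1795,1],[0,0,0,0,0,-0.1795,1],[0,0,0,0,0,-0.1795,1],[0,0,0,0,0,-0.1795,1],[0,0,0,0,0,-0.1795,1],[0,0,0,0,0,-0.1795,1],[0,0,0,0,0,0,1],[0,0,0,0,0,0,1]]'; python3 go.py '[.5205,.302,.403]'
```

```text
time_s: 5.28
ee_pos: [0.5876, -0.2888, 0.4026]
orientation: [[1.0, -0.001, -0.0], [-0.001, -1.0, 0.0], [-0.0, -0.0, -1.0]]
wrist_force: [-0.4, 0.5, -1.2]
finger_gap: 0.0339
t 5.28 pos [ 0.5876 -0.2888  0.4026] head -0.07 tilt [-0.0004  0.0001] gap 0.03392948865317338 F [-0.44  0.52 -1.21] q [ 36.  37. -21.  80.  14.  65.  13.]
tool shift [-6.780e-02 -5.907e-01 -3.000e-04]
```

```bash
python3 -m creep '[[-0.0056,-0.0492,0,0,0,0,1],[-0.0056,-0.0492,0,0,0,0,1],[-0.0056,-0.0492,0,0,0,0,1],[-0.0056,-0.0492,0,0,0,0,1],[-0.0056,-0.0492,0,0,0,0,1],[-0.0056,-0.0492,0,0,0,0,1],[-0.0056,-0.0492,0,0,0,0,1],[-0.0056,-0.0492,0,0,0,0,1],[-0.0056,-0.0492,0,0,0,0,1],[-0.0056,-0.0492,0,0,0,0,1],[-0.0056,-0.0492,0,0,0,0,1],[-0.0056,-0.0492,0,0,0,0,1],[0,0,0,0,0,0,1],[0,0,0,0,0,0,1]]'; python3 go.py '[.5205,.302,.263]';python3 - <<'E'
from h import *
for n in("scene","top"):
    p,d=cams.capture(n);cv2.imwrite(f"pics/{n}1.png",p[:,:,::-1]);W=cloud(n,d.astype(float))
    m=(W[...,2]>.165)&(W[...,2]<.21)&(np.hypot(W[...,0]-.52,W[...,1]-.30)<.04)
    print(n,m.sum(),W[m].mean(0),W[m].min(0),W[m].max(0))
    p=p.astype(int);g=m&(p[...,1]>p[...,0]+15);print(g.sum(),W[g].min(0) if g.any() else 0,W[g].max(0) if g.any() else 0)
p=cv2.imread("pics/scene1.png")[150:400,330:600];cv2.imwrite("pics/s1c.png",cv2.resize(p,None,fx=2,fy=2))
E
```

```text
time_s: 7.02
ee_pos: [0.5198, 0.3011, 0.4026]
orientation: [[1.0, 0.0, 0.0], [0.0, -1.0, -0.001], [0.0, 0.001, -1.0]]
wrist_force: [0.7, -0.5, -0.9]
finger_gap: 0.0334
t 7.03 pos [0.5198 0.3011 0.4026] head 0.02 tilt [ 0.0002 -0.0015] gap 0.03342103425283164 F [ 0.67 -0.54 -0.89] q [-18.  32. -23.  90.  14.  61. -45.]
tool shift [ 0.0007 -0.0011  0.1396]
scene 558 [0.53089432 0.30616425 0.18729162] [0.51203424 0.28544613 0.1652203 ] [0.53816209 0.31725276 0.20998054]
445 [0.5152006  0.28862799 0.16941589] [0.53816209 0.31725276 0.20998054]
top 73 [0.51755875 0.28532037 0.18717039] [0.50699502 0.28287798 0.16535101] [0.53342057 0.29163203 0.20959781]
55 [0.50830227 0.28300744 0.16805161] [0.53135057 0.2890536  0.20959781]
```

View pics/s1c.png

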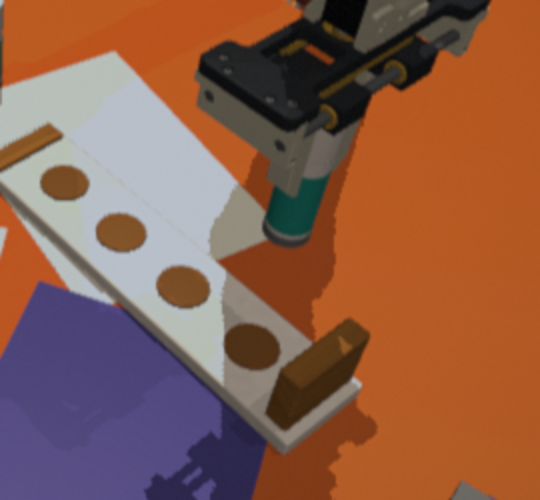

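Stick_d is held upright above pad_1 (crop (250,345)). Lowering it and releasing.

```bash
python3 -m creep '[[0.0007,-0.001,0.03,0,0,0,1],[0,0,0.03,0,0,0,1],[0,0,0.03,0,0,0,1],[0,0,0.025,0,0,0,1],[0,0,0.012,0,0,0,1],[0,0,0.007,0,0,0,1],[0,0,0.003,0,0,0,1],[0,0,0.002,0,0,0,1],[0,0,0,0,0,0,1],[0,0,0,0,0,0,1]]'; python3 go.py '[.5205,.302,.263]'
```

```text
time_s: 8.38
ee_pos: [0.5204, 0.3027, 0.2642]
orientation: [[1.0, 0.002, 0.001], [0.002, -1.0, 0.0], [0.001, -0.0, -1.0]]
wrist_force: [-0.1, -0.4, -0.1]
finger_gap: 0.0338
t 8.38 pos [0.5204 0.3027 0.2642] head 0.09 tilt [0.0008 0.0005] gap 0.03377753618840944 F [-0.09 -0.36 -0.08] q [-20.  42. -20.  98.  19.  44. -49.]
tool shift [0.0001 0.0007 0.0012]
```

```bash
python3 -m creep '[[0,0.0005,0.001,0,0,0,1],[0,0,0,0,0,0,1],[0,0,0,0,0,0,0.6],[0,0,0,0,0,0,0.5],[0,0,0,0,0,0,0.3],[0,0,0,0,0,0,0.3],[0,0,0,0,0,0,0.2],[0,0,0,0,0,0,0.2],[0,0,-0.03,0,0,0,0],[0,0,-0.04,0,0,0,0],[0,0,-0.04,0,0,0,0],[0,0,-0.03,0,0,0,0],[0,0,0,0,0,0,0]]'; python3 go.py '[.4695,-.1065,.403]'; python3 - <<'E'
from h import *
for n in("scene","top"):
    p,d=cams.capture(n);cv2.imwrite(f"pics/{n}2.png",p[:,:,::-1]);W=cloud(n,d.astype(float))
    m=(W[...,2]>.138)&(W[...,2]<.155)&(np.hypot(W[...,0]-.52,W[...,1]-.30)<.04)
    print(n,m.sum(),W[m].mean(0),W[m].min(0),W[m].max(0))
E
```

```text
time_s: 10.0
ee_pos: [0.5205, 0.3026, 0.4054]
orientation: [[1.0, 0.002, 0.005], [0.001, -1.0, 0.003], [0.005, -0.003, -1.0]]
wrist_force: [0.4, 0.2, 0.1]
finger_gap: 0.0928
t 10.0 pos [0.5205 0.3026 0.4054] head 0.09 tilt [0.005  0.0034] gap 0.09281587388210956 F [0.37 0.18 0.1 ] q [-18.  32. -24.  90.  14.  61. -45.]
tool shift [-0.0517  0.4091  0.0008]
scene 389 [0.52314661 0.30319827 0.14445088] [0.50435051 0.28522581 0.13809142] [0.53904302 0.31930626 0.14888343]
top 136 [0.52227735 0.29798561 0.14472031] [0.50485752 0.28560252 0.13839902] [0.53505342 0.31569368 0.15083257]
```

```bash
python3 -m creep '[[-0.0057,0.0455,0,0,0,0,0],[-0.0057,0.0455,0,0,0,0,0],[-0.0057,0.0455,0,0,0,0,0],[-0.0057,0.0455,0,0,0,0,0],[-0.0057,0.0455,0,0,0,0,0],[-0.0057,0.0455,0,0,0,0,0],[-0.0057,0.0455,0,0,0,0,0],[-0.0057,0.0455,0,0,0,0,0],[-0.0057,0.0455,0,0,0,0,0],[0,0,0,0,0,0,0],[0,0,0,0,0,0,0]]'; python3 go.py '[.4695,-.1068,.232]'
```

```text
time_s: 11.48
ee_pos: [0.4694, -0.1069, 0.4017]
orientation: [[1.0, 0.002, -0.002], [0.002, -1.0, 0.002], [-0.002, -0.002, -1.0]]
wrist_force: [0.1, 0.2, -0.7]
finger_gap: 0.0927
t 11.47 pos [ 0.4694 -0.1069  0.4017] head 0.12 tilt [-0.0023  0.0015] gap 0.09268239298906854 F [ 0.12  0.23 -0.75] q [ 27.  22. -23. 108.  10.  52.  -1.]
tool shift [0.0005 0.0002 0.1697]
```

```bash
python3 -m creep '[[0,0,0.035,0,0,0,0],[0,0,0.035,0,0,0,0],[0,0,0.035,0,0,0,0],[0,0,0.035,0,0,0,0],[0,0,0.03,0,0,0,0],[0,0,0,0,0,0,0],[0,0,0,0,0,0,1],[0,0,0,0,0,0,1],[0,0,0,0,0,0,1],[0,0,0,0,0,0,1],[0,0,0,0,0,0,1],[0,0,0,0,0,0,1],[0,0,0,0,0,0,1],[0,0,0,0,0,0,1],[0,0,0,0,0,0,1],[0,0,0,0,0,0,1]]' 15; python3 go.py '[.5195,.224,.403]'
```

```text
time_s: 13.48
ee_pos: [0.4697, -0.1075, 0.2327]
orientation: [[1.0, 0.002, -0.0], [0.002, -1.0, 0.0], [-0.0, -0.0, -1.0]]
wrist_force: [0.3, 0.6, 0.5]
finger_gap: 0.0297
t 13.47 pos [ 0.4697 -0.1075  0.2327] head 0.09 tilt [-0.0001  0.0001] gap 0.029744467199847 F [0.33 0.6  0.49] q [ 21.  37. -15. 119.  20.  27. -10.]
tool shift [ 0.0503 -0.3314 -0.1702]
```

Held (29.7 mm). Lift and carry to pad_2.

```bash
python3 -m creep '[[0,0,-0.0425,0,0,0,1],[0,0,-0.0425,0,0,0,1],[0,0,-0.0425,0,0,0,1],[0,0,-0.0425,0,0,0,1],[0.0063,-0.0414,0,0,0,0,1],[0.0063,-0.0414,0,0,0,0,1],[0.0063,-0.0414,0,0,0,0,1],[0.0063,-0.0414,0,0,0,0,1],[0.0063,-0.0414,0,0,0,0,1],[0.0063,-0.0414,0,0,0,0,1],[0.0063,-0.0414,0,0,0,0,1],[0.0063,-0.0414,0,0,0,0,1],[0,0,0,0,0,0,1],[0,0,0,0,0,0,1]]'; python3 go.py '[.5200,.224,.2537]'
```

```text
time_s: 15.22
ee_pos: [0.5195, 0.2231, 0.4023]
orientation: [[1.0, 0.001, -0.001], [0.001, -1.0, -0.002], [-0.001, 0.002, -1.0]]
wrist_force: [-0.1, 0.1, -0.8]
finger_gap: 0.0298
t 15.22 pos [0.5195 0.2231 0.4023] head 0.07 tilt [-0.0009 -0.0015] gap 0.02981715149857947 F [-0.07  0.09 -0.83] q [-10.  30. -25.  96.  14.  58. -39.]
tool shift [ 0.0007 -0.0011  0.1486]
```

```bash
python3 -m creep '[[0.0006,-0.001,0.035,0,0,0,1],[0,0,0.035,0,0,0,1],[0,0,0.035,0,0,0,1],[0,0,0.025,0,0,0,1],[0,0,0.01,0,0,0,1],[0,0,0.005,0,0,0,1],[0,0,0.0025,0,0,0,1],[0,0,0.0015,0,0,0,1],[0,0,0,0,0,0,1],[0,0,0,0,0,0,1]]'; python3 go.py '[.5200,.224,.2537]'
```

```text
time_s: 16.48
ee_pos: [0.5202, 0.2249, 0.2542]
orientation: [[1.0, 0.002, 0.001], [0.002, -1.0, 0.0], [0.001, -0.0, -1.0]]
wrist_force: [-0.0, 0.1, -1.4]
finger_gap: 0.0293
t 16.48 pos [0.5202 0.2249 0.2542] head 0.09 tilt [0.0006 0.0003] gap 0.029286890326659657 F [-0.01  0.06 -1.42] q [-13.  40. -20. 104.  21.  39. -45.]
tool shift [-0.0002  0.0009  0.0005]
```

Next: release, rise, turn the jaws to −45° and go above stick_b (0.595, −0.1275).

```bash
python3 -m creep '[[0,0.0007,0.001,0,0,0,1],[0,0,0,0,0,0,1],[0,0,0,0,0,0,0.6],[0,0,0,0,0,0,0.5],[0,0,0,0,0,0,0.3],[0,0,0,0,0,0,0.3],[0,0,0,0,0,0,0.2],[0,0,0,0,0,0,0.2],[0,0,-0.03,0,0,0,0],[0,0,-0.04,0,0,0,0],[0,0,-0.04,0,0,0,0],[0,0,-0.04,0,0,0,0],[0,0,0,0,0,0,0]]'; python3 go.py '[.595,-.1275,.403]'; python3 - <<'E'
from h import *
for n in("scene","top"):
    p,d=cams.capture(n);cv2.imwrite(f"pics/{n}3.png",p[:,:,::-1]);W=cloud(n,d.astype(float))
    m=(W[...,2]>.120)&(W[...,2]<.135)&(np.hypot(W[...,0]-.52,W[...,1]-.224)<.035)
    print(n,m.sum(),W[m].mean(0),W[m].min(0),W[m].max(0))
E
```

```text
time_s: 18.1
ee_pos: [0.5206, 0.2248, 0.4063]
orientation: [[1.0, 0.001, 0.007], [0.001, -1.0, 0.003], [0.007, -0.003, -1.0]]
wrist_force: [1.1, 0.5, -0.1]
finger_gap: 0.0928
t 18.1 pos [0.5206 0.2248 0.4063] head 0.08 tilt [0.0069 0.0035] gap 0.0927954107868442 F [ 1.05  0.55 -0.09] q [ -9.  29. -25.  95.  14.  58. -39.]
tool shift [0.0739 0.3524 0.0026]
scene 257 [0.52251215 0.22583926 0.1263825 ] [0.50633214 0.20981315 0.12003542] [0.53664528 0.23889698 0.13044134]<stdin>:5: RuntimeWarning: Mean of empty slice.
  ret = um.true_divide(
Traceback (most recent call last):
ValueError: zero-size array to reduction operation minimum which has no identity
```

```bash
python3 -m creep '[[0.0092,0.0441,0,0,0,0,0],[0.0092,0.0441,0,0,0,0,0],[0.0092,0.0441,0,0,0,0,0],[0.0092,0.0441,0,0,0,0,0],[0.0092,0.0441,0,0,0,0,0],[0.0092,0.0441,0,0,0,0,0],[0.0092,0.0441,0,0,0,0,0],[0.0092,0.0441,0,0,0,0,0],[0,0,0,0,0,0.157,0],[0,0,0,0,0,0.157,0],[0,0,0,0,0,0.157,0],[0,0,0,0,0,0.157,0],[0,0,0,0,0,0.157,0],[0,0,0,0,0,0,0],[0,0,0,0,0,0,0]]'; python3 go.py '[.595,-.1275,.222]'
```

```text
time_s: 20.08
ee_pos: [0.5941, -0.1285, 0.4017]
orientation: [[0.71, -0.704, -0.002], [-0.704, -0.71, 0.0], [-0.002, 0.001, -1.0]]
wrist_force: [-0.8, -0.3, 0.0]
finger_gap: 0.0929
t 20.07 pos [ 0.5941 -0.1285  0.4017] head -44.75 tilt [-0.0021  0.0004] gap 0.09288701583816207 F [-0.76 -0.29  0.03] q [ 17.  32. -11.  89.   7.  60. -41.]
tool shift [ 0.0002 -0.0016  0.1797]
```

Jaws at −45° would land a finger on the red look-alike, so I'm turning a further 45° to jaws along y, which is clear.

```bash
python3 -m creep '[[0,-0.001,0,0,0,0.157,0],[0,0,0,0,0,0.157,0],[0,0,0,0,0,0.157,0],[0,0,0,0,0,0.157,0],[0,0,0,0,0,0.157,0],[0,0,0,0,0,0,0],[0,0,0,0,0,0,0]]'; python3 go.py '[.595,-.1275,.222]'; python3 - <<'E'
from rig import cams
import cv2
p,d=cams.capture("wrist");cv2.imwrite("pics/w2.png",p[:,:,::-1])
E
```

```text
time_s: 20.95
ee_pos: [0.5949, -0.1279, 0.4025]
orientation: [[0.005, -1.0, -0.0], [-1.0, -0.005, 0.0], [-0.0, 0.0, -1.0]]
wrist_force: [-1.2, -0.6, -0.0]
finger_gap: 0.0928
t 20.95 pos [ 0.5949 -0.1279  0.4025] head -89.7 tilt [-0.0005  0.0003] gap 0.09280963440961866 F [-1.16 -0.6  -0.01] q [ 10.  32.   1.  89.  -0.  59. -79.]
tool shift [-3.000e-04 -1.000e-04  1.805e-01]
```

View pics/w2.png

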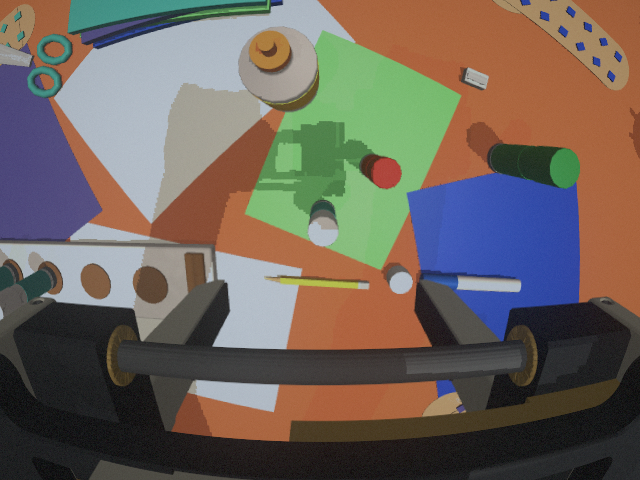

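Wrist view: stick_b (322,225) is centred between the fingers; red (380,172) and the bottle (280,65) are outside the finger paths.

```bash
python3 -m creep '[[0,0,0.035,0,0,0,0],[0,0,0.035,0,0,0,0],[0,0,0.035,0,0,0,0],[0,0,0.035,0,0,0,0],[0,0,0.0345,0,0,0,0],[0,0,0,0,0,0,0],[0,0,0,0,0,0,1],[0,0,0,0,0,0,1],[0,0,0,0,0,0,1],[0,0,0,0,0,0,1],[0,0,0,0,0,0,1],[0,0,0,0,0,0,1],[0,0,0,0,0,0,1],[0,0,0,0,0,0,1],[0,0,0,0,0,0,1],[0,0,0,0,0,0,1]]' 15; python3 go.py '[.5195,.224,.403]'
```

```text
time_s: 23.0
ee_pos: [0.595, -0.1279, 0.2282]
orientation: [[0.002, -1.0, -0.0], [-1.0, -0.002, 0.0], [-0.0, 0.0, -1.0]]
wrist_force: [0.1, 0.0, 0.5]
finger_gap: 0.0259
t 23.0 pos [ 0.595  -0.1279  0.2282] head -89.87 tilt [-0.      0.0001] gap 0.025906598150649784 F [0.13 0.04 0.46] q [ 10.  44.   0.  98.  -0.  38. -79.]
tool shift [-0.3521  0.0747 -0.1747]
```

```bash
python3 -m creep '[[0,0,-0.0435,0,0,0,1],[0,0,-0.0435,0,0,0,1],[0,0,-0.0435,0,0,0,1],[0,0,-0.0435,0,0,0,1],[0,0,0,0,0,-0.1743,1],[0,0,0,0,0,-0.1743,1],[0,0,0,0,0,-0.1743,1],[0,0,0,0,0,-0.1743,1],[0,0,0,0,0,-0.1743,1],[0,0,0,0,0,-0.1743,1],[0,0,0,0,0,-0.1743,1],[0,0,0,0,0,-0.1743,1],[0,0,0,0,0,-0.1743,1],[0,0,0,0,0,0,1],[0,0,0,0,0,0,1]]'; python3 go.py '[.5195,.146,.403]'
```

```text
time_s: 24.88
ee_pos: [0.5949, -0.128, 0.4022]
orientation: [[1.0, -0.002, -0.0], [-0.002, -1.0, 0.0], [-0.0, -0.0, -1.0]]
wrist_force: [0.5, -0.4, 0.2]
finger_gap: 0.026
t 24.88 pos [ 0.5949 -0.128   0.4022] head -0.14 tilt [-0.0001  0.    ] gap 0.025983350048494433 F [ 0.51 -0.36  0.24] q [ 24.  33. -23.  89.  14.  61.  -3.]
tool shift [-0.0761 -0.2738 -0.0008]
```

```bash
python3 -m creep '[[-0.0127,-0.0456,0,0,0,0,1],[-0.0127,-0.0456,0,0,0,0,1],[-0.0127,-0.0456,0,0,0,0,1],[-0.0127,-0.0456,0,0,0,0,1],[-0.0127,-0.0456,0,0,0,0,1],[-0.0127,-0.0456,0,0,0,0,1],[0,0,0,0,0,0,1],[0,0,0,0,0,0,1]]'; python3 go.py '[.5193,.146,.2492]'
```

```text
time_s: 25.88
ee_pos: [0.5189, 0.1452, 0.4023]
orientation: [[1.0, -0.001, 0.0], [-0.001, -1.0, -0.001], [0.0, 0.001, -1.0]]
wrist_force: [0.5, -0.2, -1.0]
finger_gap: 0.0261
t 25.88 pos [0.5189 0.1452 0.4023] head -0.06 tilt [ 0.0004 -0.0011] gap 0.026052214501258504 F [ 0.54 -0.16 -1.04] q [ -1.  27. -25. 100.  14.  56. -32.]
tool shift [ 0.0003 -0.0009  0.1531]
```

```bash
python3 -m creep '[[0.0003,-0.0004,0.035,0,0,0,1],[0,0,0.035,0,0,0,1],[0,0,0.035,0,0,0,1],[0,0,0.03,0,0,0,1],[0,0,0.01,0,0,0,1],[0,0,0.005,0,0,0,1],[0,0,0.002,0,0,0,1],[0,0,0.001,0,0,0,1],[0,0,0,0,0,0,1],[0,0,0,0,0,0,1]]'; python3 go.py '[.5193,.146,.2492]'
```

```text
time_s: 27.12
ee_pos: [0.5191, 0.1462, 0.2497]
orientation: [[1.0, 0.0, 0.001], [0.0, -1.0, 0.0], [0.001, -0.0, -1.0]]
wrist_force: [-0.2, 0.3, 0.7]
finger_gap: 0.0261
t 27.12 pos [0.5191 0.1462 0.2497] head 0.02 tilt [0.0008 0.0002] gap 0.026052779117012946 F [-0.19  0.33  0.69] q [ -5.  39. -20. 109.  21.  36. -38.]
tool shift [0.0002 0.0002 0.0005]
```

```bash
python3 -m creep '[[0,0,0.0008,0,0,0,1],[0,0,0,0,0,0,1],[0,0,0,0,0,0,0.7],[0,0,0,0,0,0,0.6],[0,0,0,0,0,0,0.4],[0,0,0,0,0,0,0.3],[0,0,0,0,0,0,0.2],[0,0,0,0,0,0,0.2],[0,0,-0.03,0,0,0,0],[0,0,-0.04,0,0,0,0],[0,0,-0.04,0,0,0,0],[0,0,-0.04,0,0,0,0],[0,0,0,0,0,0,0]]'; python3 go.py '[.4475,-.3075,.403]'; python3 - <<'E'
from h import *
p,d=cams.capture("scene");W=cloud("scene",d.astype(float))
m=(W[...,2]>.102)&(W[...,2]<.116)&(np.hypot(W[...,0]-.52,W[...,1]-.146)<.035)
print(m.sum(),(W[m].min(0)+W[m].max(0))/2,W[m].max(0)-W[m].min(0))
E
```

```text
time_s: 28.75
ee_pos: [0.5196, 0.1467, 0.4018]
orientation: [[1.0, 0.0, 0.007], [0.0, -1.0, 0.002], [0.007, -0.002, -1.0]]
wrist_force: [-0.4, -0.6, 0.1]
finger_gap: 0.0927
t 28.75 pos [0.5196 0.1467 0.4018] head 0.01 tilt [0.0072 0.0023] gap 0.0927420417552989 F [-0.43 -0.64  0.12] q [ -1.  27. -26. 100.  14.  56. -32.]
tool shift [-0.0721  0.4542 -0.0028]
175 [0.51949583 0.14753327 0.10685965] [0.02648031 0.02665203 0.00952071]
```

```bash
python3 -m creep '[[-0.0072,0.0454,0,0,0,0,0],[-0.0072,0.0454,0,0,0,0,0],[-0.0072,0.0454,0,0,0,0,0],[-0.0072,0.0454,0,0,0,0,0],[-0.0072,0.0454,0,0,0,0,0],[-0.0072,0.0454,0,0,0,0,0],[-0.0072,0.0454,0,0,0,0,0],[-0.0072,0.0454,0,0,0,0,0],[-0.0072,0.0454,0,0,0,0,0],[-0.0072,0.0454,0,0,0,0,0],[0,0,0,0,0,0,0],[0,0,0,0,0,0,0]]'; python3 go.py '[.4475,-.3075,.212]'
```

```text
time_s: 30.3
ee_pos: [0.4471, -0.307, 0.3972]
orientation: [[1.0, 0.001, -0.002], [0.001, -1.0, 0.003], [-0.002, -0.003, -1.0]]
wrist_force: [-0.2, 0.3, -0.1]
finger_gap: 0.093
t 30.3 pos [ 0.4471 -0.307   0.3972] head 0.06 tilt [-0.0019  0.0025] gap 0.09298091094999668 F [-0.2   0.29 -0.1 ] q [ 47.  28. -22. 100.  12.  55.  20.]
tool shift [0.0008 0.0009 0.1852]
```

```bash
python3 -m creep '[[0,0.0005,0.04,0,0,0,0],[0,0,0.04,0,0,0,0],[0,0,0.035,0,0,0,0],[0,0,0.035,0,0,0,0],[0,0,0.035,0,0,0,0],[0,0,0,0,0,0,0],[0,0,0,0,0,0,1],[0,0,0,0,0,0,1],[0,0,0,0,0,0,1],[0,0,0,0,0,0,1],[0,0,0,0,0,0,1],[0,0,0,0,0,0,1],[0,0,0,0,0,0,1],[0,0,0,0,0,0,1],[0,0,0,0,0,0,1],[0,0,0,0,0,0,1]]' 15; python3 go.py '[.5183,.068,.397]'
```

```text
time_s: 32.3
ee_pos: [0.4471, -0.3084, 0.2134]
orientation: [[1.0, 0.0, -0.0], [0.0, -1.0, 0.0], [-0.0, -0.0, -1.0]]
wrist_force: [-0.5, 0.6, 0.4]
finger_gap: 0.0219
t 32.3 pos [ 0.4471 -0.3084  0.2134] head 0.01 tilt [-0.0001  0.0002] gap 0.021930369249316198 F [-0.47  0.6   0.44] q [ 42.  42. -16. 109.  20.  31.  13.]
tool shift [ 0.0713 -0.3764 -0.1835]
```

```bash
python3 -m creep '[[0,0,-0.045,0,0,0,1],[0,0,-0.045,0,0,0,1],[0,0,-0.045,0,0,0,1],[0,0,-0.045,0,0,0,1],[0.0079,-0.0418,0,0,0,0,1],[0.0079,-0.0418,0,0,0,0,1],[0.0079,-0.0418,0,0,0,0,1],[0.0079,-0.0418,0,0,0,0,1],[0.0079,-0.0418,0,0,0,0,1],[0.0079,-0.0418,0,0,0,0,1],[0.0079,-0.0418,0,0,0,0,1],[0.0079,-0.0418,0,0,0,0,1],[0.0079,-0.0418,0,0,0,0,1],[0,0,0,0,0,0,1],[0,0,0,0,0,0,1]]'; python3 go.py '[.5183,.068,.2344]'
```

```text
time_s: 34.17
ee_pos: [0.518, 0.0671, 0.3932]
orientation: [[1.0, -0.0, -0.001], [-0.0, -1.0, -0.001], [-0.001, 0.001, -1.0]]
wrist_force: [-0.4, -0.4, -0.4]
finger_gap: 0.0217
t 34.17 pos [0.518  0.0671 0.3932] head -0.01 tilt [-0.0008 -0.0011] gap 0.02170370604332734 F [-0.39 -0.4  -0.37] q [  8.  26. -25. 103.  14.  54. -24.]
tool shift [ 0.0004 -0.001   0.1588]
```

```bash
python3 -m creep '[[0.0003,-0.0005,0.035,0,0,0,1],[0,0,0.035,0,0,0,1],[0,0,0.035,0,0,0,1],[0,0,0.03,0,0,0,1],[0,0,0.014,0,0,0,1],[0,0,0.005,0,0,0,1],[0,0,0.003,0,0,0,1],[0,0,0.0015,0,0,0,1],[0,0,0,0,0,0,1],[0,0,0,0,0,0,1]]'; python3 go.py '[.5183,.068,.2344]'
```

```text
time_s: 35.42
ee_pos: [0.5186, 0.0684, 0.2354]
orientation: [[1.0, 0.0, 0.001], [0.0, -1.0, 0.0], [0.001, -0.0, -1.0]]
wrist_force: [-0.3, 0.5, -0.4]
finger_gap: 0.0217
t 35.42 pos [0.5186 0.0684 0.2354] head 0.02 tilt [0.0008 0.0002] gap 0.021686065915751427 F [-0.26  0.55 -0.37] q [  2.  39. -19. 112.  22.  33. -31.]
tool shift [-0.0003  0.0004  0.001 ]
```

Release, rise and move back toward −y, out of the view.

```bash
python3 -m creep '[[0,0,0.001,0,0,0,1],[0,0,0,0,0,0,1],[0,0,0,0,0,0,0.7],[0,0,0,0,0,0,0.6],[0,0,0,0,0,0,0.4],[0,0,0,0,0,0,0.3],[0,0,0,0,0,0,0.2],[0,0,0,0,0,0,0.2],[0,0,-0.03,0,0,0,0],[0,0,-0.04,0,0,0,0],[0,0,-0.04,0,0,0,0],[0,0,-0.04,0,0,0,0],[0,0.045,0,0,0,0,0],[0,0.045,0,0,0,0,0],[0,0.045,0,0,0,0,0],[0,0.045,0,0,0,0,0],[0,0.045,0,0,0,0,0],[0,0.045,0,0,0,0,0],[0,0.045,0,0,0,0,0],[0,0,0,0,0,0,0]]'; python3 - <<'E'
from h import *
for n in("scene","top"):
    p,d=cams.capture(n);cv2.imwrite(f"pics/{n}9.png",p[:,:,::-1]);W=cloud(n,d.astype(float))
    for k,h,x,y in(("d",.145,.5205,.302),("c",.127,.5195,.2243),("b",.109,.519,.1465),("a",.091,.518,.0685),("bottle",.15,.728,-.0927)):
        m=(abs(W[...,2]-h)<.005)&(np.hypot(W[...,0]-x,W[...,1]-y)<.03)
        if m.any(): print(n,k,m.sum(),((W[m].min(0)+W[m].max(0))/2).round(4),(W[m].max(0)-W[m].min(0)).round(4))
E
```

```text
time_s: 37.92
ee_pos: [0.5173, -0.2516, 0.3833]
orientation: [[1.0, -0.008, -0.001], [-0.008, -1.0, -0.002], [-0.001, 0.002, -1.0]]
wrist_force: [0.8, 0.4, -0.7]
finger_gap: 0.093
scene d 361 [0.5215 0.3022 0.1441] [0.0335 0.0334 0.0077]
scene c 240 [0.5214 0.2245 0.1258] [0.0301 0.0289 0.0073]
scene b 159 [0.5197 0.1477 0.1084] [0.027  0.0275 0.0084]
scene a 102 [0.5189 0.0676 0.0903] [0.0214 0.0224 0.0085]
scene bottle 121 [ 0.729  -0.0937  0.1499] [0.0268 0.0269 0.0094]
top d 205 [0.5189 0.3022 0.1446] [0.0321 0.0332 0.0092]
top c 156 [0.5192 0.2246 0.1271] [0.0288 0.0284 0.0094]
top b 109 [0.5176 0.1479 0.1092] [0.0246 0.0239 0.0093]
top a 77 [0.517  0.0686 0.0906] [0.0208 0.0197 0.0079]
top bottle 87 [ 0.7278 -0.0932  0.1499] [0.0259 0.0239 0.0086]
```

View pics/scene9.png

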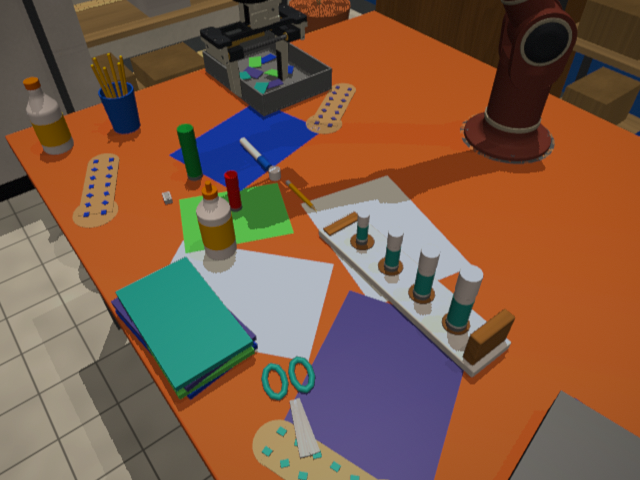

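All four sticks stand on the pads with the tallest (465,300) beside the bookend (488,337) and the shortest at (363,230). They are within 1–2 mm of the pad centres. The bottle and both look-alikes have not moved.

```bash
python3 -c "from rig import sign_off; print(sign_off())"
```

```text
the job is handed in; nothing more can be done
None
```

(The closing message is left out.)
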